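# Load the courtyard lamp's battery pack and switch it on

## Task

Move the battery pack out of its narrow wooden tray and into the matching cradle, gently lowered until fully home rather than dropped, and then throw the long switch lever fully over to on, away from the robot. The tray only lets you take the pack by its two ends and the cradle only leaves room at its two long flanks, so on the way set the pack down upright on the flat steel plate, let go, and take it again the other way. Do not switch on before the pack is home, and leave the short lever, the mortar, the strainer and the tumbler as they are.

Things in the scene. Friction and masses are not known exactly. Their poses are not given: they have to be found in the camera images.
- pack: Black rectangular battery pack, 64 mm long (its x) x 40 mm wide (its y) x 44 mm tall, 0.2 to 0.4 kg, loose, standing upright in the tray with its x along the tray's x. Origin: centre of its underside; z up. The two ends and the two flanks are plain; it may go into the cradle either way round.
- tray: Fixed narrow wooden tray, outside 156 (x) x 60 (y) mm, floor 4 mm thick. Origin: centre of underside. Long walls along x are 6 mm thick, 48 mm apart inside and reach 48 mm above the bench, level with the pack's top; end walls are low (20 mm above the bench), 144 mm apart inside: fingers fit only beyond the pack's two ends.
- plate: Fixed flat square stainless steel plate, 140 x 140 x 4 mm, lying on the bench: the place to put the pack down and change the grip. Origin: centre of its underside, top at z = 4 mm.
- cradle: Fixed grey cradle, base 100 (x) x 74 (y) x 6 mm. Origin: centre of underside. Cavity as the pack's outline: 70 mm along x between end walls (58 wide, 10 thick, to 54 mm above the bench), 46 mm along y between four corner posts (12 long in x, 6 thick, to 26 mm above the bench), leaving 46 mm open in the middle of each long flank for the fingers.
- cradle_floor (a point): Centre of the cradle's inner floor, 6 mm above the cradle's origin; the pack's origin comes here. Axes as the cradle's.
- switch: Fixed low cement plinth, 70 (x) x 150 (y) x 30 mm, with a stainless plate and two grey blocks on top (highest at 45 to 48 mm), each with a steel toggle lever. Origin: centre of its underside. Its x axis points from off to on, away from the robot (yaw within about 0.35 rad); the long lever stands at its y = +40 mm, the short one at y = -40 mm.
- long_lever (a joint): Angle of the long toggle lever (65 mm from hinge to tip, 8 to 15 mm thick): 0 = off, leaning 0.6 rad from upright towards the plinth's -x (the robot); 1.2 = on, leaning 0.6 rad to +x. It falls over centre to one end or the other (about 1 N at the tip).
- long_lever_hinge (a point): Hinge centre of the long lever, fixed, 45 mm above the bench; the hinge axis is the plinth's y.
- long_lever_tip (a point): Tip of the long lever, on its axis, 65 mm from the hinge; moves with it.
- short_lever (a joint): Angle of the short toggle lever (36 mm from hinge to tip), made alike; it stands at 0 (leaning to the robot) and is to stay there.
- cobek: Black basalt mortar (cobek), 172 mm across, 52 mm tall, with its stubby pestle fast in it, reaching about 85 mm up; bystander. Origin: centre of its underside.
- strainer: Red plastic strainer, bowl 132 mm across, 48 mm tall, flat handle along its x to 158 mm from the centre; bystander. Origin: centre of the bowl's underside.
- tumbler: Glass tumbler, 68 mm across, 100 mm tall; bystander. Origin: centre of its underside.
Mind the look-alikes: they are no part of the job. What is meant by the switch is not green or orange, and is the smaller of those in its own colour.

How it is judged:
By the outcome, as a careful person would: the job done as asked, in the order asked, and still so for the second after the job is handed in, with the robot touching nothing.
It also fails if it takes over 67 s, if anything falls off the work surface, if the arm or the gripper's body presses on something with over 40 N, if the wrist force passes 120 N, or if a joint passes its speed limit or range.

## Robot

A 6-joint arm with a two-finger parallel gripper is mounted at the origin on the work surface. World frame = base frame: x ahead of the robot, y to its left, z up, the work surface at z = 0. Lengths are in mm, angles in rad, forces in N, time in s.
With the tool pointing down it reaches from about 350 to 850 mm from the base axis. Payload 8.1 kg.
Tool frame: the origin (TCP) lies midway between the tips of the shut fingers; the grasp point (between the pads) lies 19 mm behind it; z points along the fingers, y is the line along which they close (so a half turn about z gives the same grasp; the last joint's range is limited). The gripper opens to 93 mm and grips with 3 to 60 N. Pads are 15 mm wide; open, the fingers measure 128 mm over their backs; the gripper's body (75 mm by 188 mm) begins 65 mm behind the grasp point.
Start: joints at [-0.085, 0.13, 1.488, -0, 1.523, -0.085], TCP at [600.004, 0.022, 218.635] pointing down, gripper open.
Joint ranges: [-2.96, 2.96], [-0.89, 2.26], [0.02, 2.5], [-1.34, 4.48], [0, 2.73], [-2.66, 2.66]. Speed limits (rad/s): [2.39, 2.39, 2.79, 3.14, 3.14, 3.14].

## Interface

Orientations are given as a unit quaternion [x, y, z, w].
In Python, from rig import bot gives the robot as it stands.
- The arm moves only by the tool carry_out, never from a script. Its argument "series" is a list of rows, each a list of 7 numbers: the shift along the tool's x, y, z in mm, then the turn, a rotation vector about the tool's x, y, z in rad, then the closure, from -1 (fully open) to 1 (shut). A call has exactly 10 rows; each row is the pose to reach, as a shift and turn from the pose commanded when the call began, along the tool's axes at that moment; what a row does not reach only later rows make up. A row lasts 1/8 s, in which the tool goes at most 62.5 mm and 10.7 degrees, less where a joint would pass 70% of its speed; a pose out of reach is approached as far as the arm can. A call with a gripper value outside its range is refused whole. The fingers move at their own pace and stop on an object; "force" is the grip in N (left out, the last holds). Time passes only in rows, so rows that repeat a pose let the fingers close, or fill a call up. It gives the time, the measured TCP pose, the force, the opening and the grip force at its end, in the units of the state.
- bot.state(): the state, without advancing time (a new reading comes with each control period).
- bot.camera(name): name is "scene" or "side" or "wrist"; returns a dict with "pixels" (400x640x3 uint8, red, green, blue), "fx", "fy", "cx", "cy" (pixels), "R" (3x3) and "t" (3): a world point X has camera coordinates R X + t. Camera axes: x right, y down, z forward; pixel columns grow to the right and rows downward; lengths in mm; the calibration is good to about 2 mm. The wrist camera is an equidistant fisheye: a pixel r from the principal point sees the ray r / f radians off the axis. A picture is of the moment at which its call begins. There is no depth.
- bot.hand_in(): hands the job in; it is judged then, once.
The state is a dict: "t": time; "joint_pos": joint angles; "joint_velocities": joint speeds; "tau": joint torques, N m; "tool_pos": TCP position; "tool_rot": TCP orientation; "force": force on the tool from outside, world axes, zero at the start; "torque": the same for the moment, N m; "width": opening from 0.0 (shut) to 1.0 (fully open); "grip_force": force on a finger pad.
Only numpy, scipy, OpenCV 4.12 (cv2) and the standard library are available. Lean on these libraries where they do the work, as an engineer would, in place of code of your own. Each camera call takes 0.05 s, during which the arm holds its last target. There are 200 camera calls.

## Working session

There is one attempt and no reset: what is moved stays moved. The work goes in short steps, Python scripts to look and compute and a tool call to move; the robot and the scene stay as the last step left them, time stands still between calls to the robot, and variables do not carry over. Pictures are saved under pics/ and viewed, at most 10 in all, crops included, and the job is handed in when it is done.

Besides the shell and the picture viewer there is one more tool, called in YAML: its name, and indented under it one key for each argument. carry_out: Moves the arm, as the interface text tells. Its arguments: {"type":"object","properties":{"series":{"type":"array"},"force":{"type":"number"}},"required":["series"]}

```bash
mkdir -p pics; ls; python3 - <<'E'
from rig import bot
import cv2,numpy as np,pickle
s=bot.state();print(s)
for n in ["scene","side","wrist"]:
    c=bot.camera(n);pickle.dump(c,open(f"pics/{n}0.pkl","wb"))
    cv2.imwrite(f"pics/{n}0.png",c["pixels"][:,:,::-1])
    print(n,c["fx"],c["cx"],c["cy"],np.round(c["R"],3).tolist(),np.round(c["t"],1), (-np.array(c["R"]).T@np.array(c["t"])).round())
E
```

```text
pics
{'t': 0.0, 'joint_pos': array([-8.54114487e-02,  1.31120858e-01,  1.48925341e+00, -9.62717961e-06,
        1.52297725e+00, -8.53946568e-02]), 'joint_velocities': array([-0.00074014, -0.00103263,  0.00148154,  0.00161691, -0.00097599,
       -0.00081323]), 'tau': array([-1.61290725e-03, -5.59853125e+01, -4.91755986e+01,  7.67333270e-02,
        3.59135563e-02, -2.97389461e-04]), 'tool_pos': array([5.99451741e+02, 5.87719651e-02, 2.17625712e+02]), 'tool_rot': array([ 7.07112279e-01,  7.07100737e-01, -5.70220828e-04, -6.69533561e-04]), 'force': array([-0.16999922,  1.20098569, -0.29571156]), 'torque': array([ 0.03048396, -0.05284183,  0.01789229]), 'grip_force': 0.0, 'width': 1.0016596839114027}
scene 407.76383590368494 324.364333127296 196.09241887275823 [[0.551, 0.834, -0.014], [0.653, -0.441, -0.616], [-0.52, 0.33, -0.788]] [-202.3 -334.6 1712.6] [1220. -545. 1141.]
side 423.41816021067115 317.94051675622023 201.7111815996856 [[0.967, -0.256, -0.004], [-0.193, -0.72, -0.667], [0.168, 0.645, -0.745]] [-495.5   98.4 1287.7] [ 282. -887. 1024.]
wrist 309.70691628693146 314.9352074176482 196.9410106359012 [[1.0, -0.0, -0.001], [0.0, -0.956, 0.293], [-0.001, -0.293, -0.956]] [-598.5  -34.2  391.1] [599.  82. 384.]
```

View pics/scene0.png

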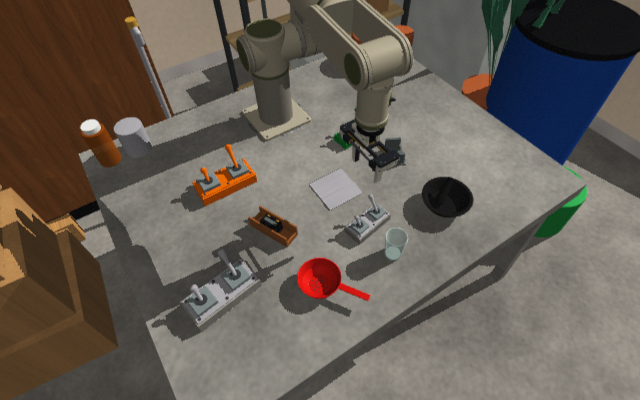

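View pics/side0.png

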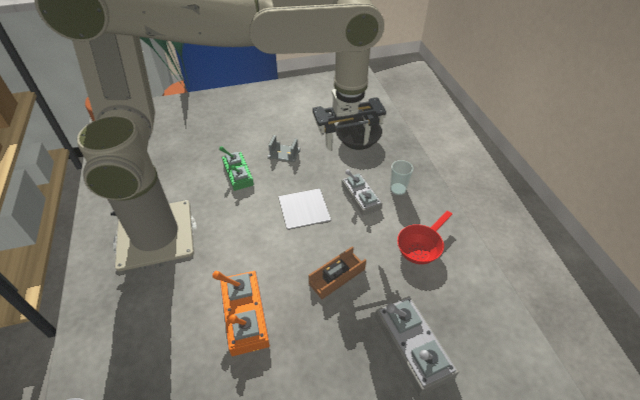

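View pics/wrist0.png

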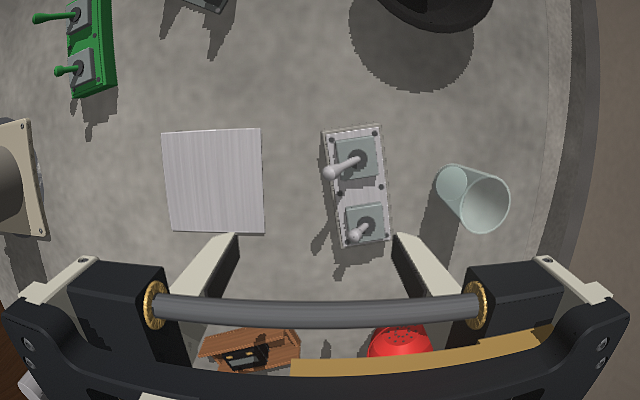

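The scene, side and wrist views show the following. The right switch is the smaller grey one (side about (362,192), wrist about (357,185)). The tray holding the pack is at side (337,272), the plate at (304,209) and the cradle at (284,152). Green, orange and large grey are look-alikes.

```bash
cat > h.py <<'E'
import numpy as np,cv2,pickle
from scipy.spatial.transform import Rotation as Ro
def ray(c,uv,wrist):
    uv=np.atleast_2d(uv).astype(float)
    x=(uv[:,0]-c["cx"])/c["fx"];y=(uv[:,1]-c["cy"])/c["fy"]
    if wrist:
        r=np.hypot(x,y)+1e-12;d=np.c_[x/r*np.sin(r),y/r*np.sin(r),np.cos(r)]
    else: d=np.c_[x,y,np.ones_like(x)]
    R=np.array(c["R"]);return -R.T@np.array(c["t"]),d@R
def cast(c,uv,z,wrist=False):
    o,d=ray(c,uv,wrist);return o+d*((z-o[2])/d[:,2])[:,None]
def load(n): return pickle.load(open(f"pics/{n}.pkl","rb"))
def snap(n,tag):
    from rig import bot
    c=bot.camera(n);pickle.dump(c,open(f"pics/{n}{tag}.pkl","wb"));cv2.imwrite(f"pics/{n}{tag}.png",c["pixels"][:,:,::-1]);return c
E
python3 - <<'E'
from h import *
s=load("side0");w=load("wrist0")
print(cast(s,[[337,272],[337,268],[304,209],[284,152],[362,192]],0).round())
# plate in the wrist picture
p=w["pixels"].astype(int)
hsv=cv2.cvtColor(w["pixels"],cv2.COLOR_RGB2HSV)
print(p[180,210],p[200,140],p[180,330],p[340,215])
m=((hsv[:,:,1]<40)&(hsv[:,:,2]>165)).astype(np.uint8)
m=cv2.morphologyEx(m,cv2.MORPH_OPEN,np.ones((5,5)))
for k in cv2.findContours(m,cv2.RETR_EXTERNAL,cv2.CHAIN_APPROX_NONE)[0]:
    if cv2.contourArea(k)>400: print(cv2.contourArea(k),cv2.boundingRect(k),cv2.minAreaRect(cast(w,k[:,0],4,True)[:,:2].astype(np.float32)))
E
```

```text
[[ 496. -272.   -0.]
 [ 500. -259.    0.]
 [ 461.  -19.   -0.]
 [ 455.  265.    0.]
 [ 664.    3.    0.]]
[168 163 166] [141 137 131] [91 90 90] [127  85  59]
740.0 (549, 263, 60, 41) ((1147.1922607421875, -221.31199645996094), (45.79704666137695, 293.84686279296875), 63.17212677001953)
773.5 (21, 262, 62, 42) ((48.391845703125, -223.51364135742188), (302.8401184082031, 46.7723274230957), 26.08073616027832)
1525.5 (170, 233, 62, 63) ((431.280029296875, -146.47303771972656), (159.09185791015625, 41.830421447753906), 46.60580062866211)
1509.5 (398, 232, 63, 63) ((764.8998413085938, -145.64971923828125), (41.5959587097168, 161.12704467773438), 43.347259521484375)
402.5 (460, 208, 29, 26) ((827.1541748046875, -73.00828552246094), (24.00470542907715, 67.04185485839844), 55.6452522277832)
470.5 (240, 128, 12, 55) ((510.8565673828125, 20.207881927490234), (69.37315368652344, 13.620950698852539), 89.38416290283203)
```

carry_out:
  series:
    - [-55, -16, 0, 0, 0, 0, -1]
    - [-110, -32, 0, 0, 0, 0, -1]
    - [-165, -48, 0, 0, 0, 0, -1]
    - [-220, -65, 0, 0, 0, 0, -1]
    - [-275, -81, 0, 0, 0, 0, -1]
    - [-320, -95, 0, 0, 0, 0, -1]
    - [-340, -100, 0, 0, 0, 0, -1]
    - [-340, -100, 0, 0, 0, 0, -1]
    - [-340, -100, 0, 0, 0, 0, -1]
    - [-340, -100, 0, 0, 0, 0, -1]

```text
t: 1.4
tool_pos: [500.7, -338.4, 218.7]
tool_rot: [0.706, 0.708, 0.0, -0.0]
force: [-0.5, 0.3, -0.3]
width: 1.0
grip_force: 0.0
```

```bash
python3 -c "
from h import *
snap('wrist','1')"
```

```text
(no output)
```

View pics/wrist1.png

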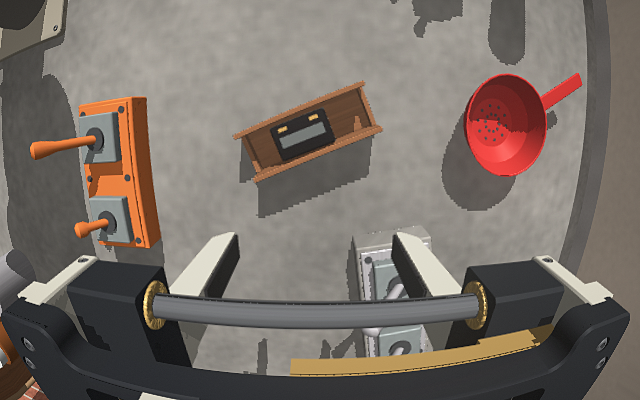

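Tray centred near (308,132) and turned about 20°. The pack's dark top is around (302,135), left of the tray's middle.

```bash
cat >> h.py <<'E'
def rects(c,m,z,amin=300,wrist=True,roi=None,k=5):
    m=m.astype(np.uint8)
    if roi:
        q=np.zeros_like(m);x0,y0,x1,y1=roi;q[y0:y1,x0:x1]=m[y0:y1,x0:x1];m=q
    m=cv2.morphologyEx(m,cv2.MORPH_CLOSE,np.ones((k,k)))
    for kk in cv2.findContours(m,cv2.RETR_EXTERNAL,cv2.CHAIN_APPROX_NONE)[0]:
        if cv2.contourArea(kk)>amin:
            r=cv2.minAreaRect(cast(c,kk[:,0],z,wrist)[:,:2].astype(np.float32))
            print(cv2.contourArea(kk),cv2.boundingRect(kk),np.round(r[0],1),np.round(r[1],1),round(r[2],1),round(np.deg2rad(r[2]),3))
E
python3 - <<'E'
from h import *
w=load("wrist1");hsv=cv2.cvtColor(w["pixels"],cv2.COLOR_RGB2HSV);H,S,V=cv2.split(hsv)
roi=(225,75,390,215)
print("black");rects(w,V<50,48,roi=roi)
print("brown");rects(w,(S>90)&(H<25)&(V>30),48,roi=roi,k=25)
w0=load("wrist0")
P=[(162,132),(260,128),(265,234),(173,231)]
q=cast(w0,P,4,True)[:,:2];print(q.round(),np.linalg.norm(q-np.roll(q,1,0),axis=1).round())
big=cv2.resize(w["pixels"][75:215,225:390],None,fx=4,fy=4,interpolation=cv2.INTER_CUBIC)
cv2.imwrite("pics/c1.png",big[:,:,::-1])
E
```

```text
black
1926.0 (270, 109, 65, 52) [ 486.2 -289. ] [62.6 39.4] 21.2 0.369
brown
7026.0 (233, 81, 149, 102) [ 491.4 -285.7] [155.1  59.8] 22.6 0.395
[[396.  56.]
 [531.  54.]
 [531. -87.]
 [394. -86.]] [141. 135. 141. 137.]
```

View pics/c1.png

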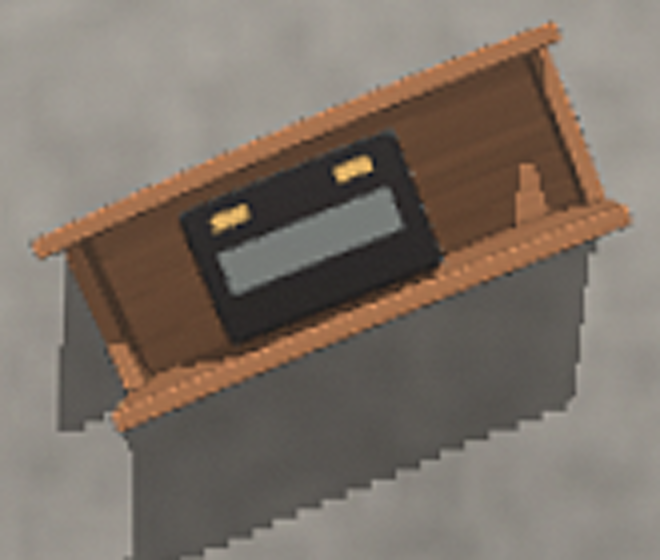

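The rim and pack sizes match (155x60 and 63x39). Now over the pack, turn, and go down beyond its ends.

carry_out:
  series:
    - [20, -5, 40, 0, 0, -0.13, -0.8]
    - [40, -10, 80, 0, 0, -0.26, -0.8]
    - [51, -14, 110, 0, 0, -0.385, -0.8]
    - [51, -14, 120, 0, 0, -0.385, -0.8]
    - [51, -14, 130, 0, 0, -0.385, -0.8]
    - [51, -14, 150, 0, 0, -0.385, -0.8]
    - [51, -14, 170, 0, 0, -0.385, -0.8]
    - [51, -14, 190, 0, 0, -0.385, -0.8]
    - [51, -14, 202, 0, 0, -0.385, -0.8]
    - [51, -14, 204, 0, 0, -0.385, -0.8]

```text
t: 2.7
tool_pos: [485.2, -288.4, 13.2]
tool_rot: [0.559, 0.829, 0.0, -0.001]
force: [0.4, 0.8, -0.3]
width: 0.899
grip_force: 0.0
```

carry_out:
  series:
    - [0, 0, 0, 0, 0, 0, 0.2]
    - [0, 0, 0, 0, 0, 0, 0.2]
    - [0, 0, 0, 0, 0, 0, 0.2]
    - [0, 0, 0, 0, 0, 0, 0.2]
    - [0, 0, 0, 0, 0, 0, 0.2]
    - [0, 0, -1, 0, 0, 0, 0.2]
    - [0, 0, -3, 0, 0, 0, 0.2]
    - [0, 0, -8, 0, 0, 0, 0.2]
    - [0, 0, -15, 0, 0, 0, 0.2]
    - [0, 0, -20, 0, 0, 0, 0.2]
  force: 30

```text
t: 3.95
tool_pos: [486.2, -289.1, 35.4]
tool_rot: [0.559, 0.829, 0.0, 0.0]
force: [0.0, 0.3, -2.2]
width: 0.686
grip_force: 30.0
```

carry_out:
  series:
    - [0, 0, -30, 0, 0, 0, 0.2]
    - [0, 0, -65, 0, 0, 0, 0.2]
    - [35, 11, -85, 0, 0, 0.1, 0.2]
    - [80, 25, -85, 0, 0, 0.2, 0.2]
    - [125, 38, -85, 0, 0, 0.3, 0.2]
    - [170, 52, -85, 0, 0, 0.385, 0.2]
    - [215, 66, -85, 0, 0, 0.385, 0.2]
    - [250, 77, -85, 0, 0, 0.385, 0.2]
    - [262, 80, -85, 0, 0, 0.385, 0.2]
    - [262, 80, -85, 0, 0, 0.385, 0.2]

```text
t: 5.2
tool_pos: [461.9, -15.9, 120.0]
tool_rot: [0.707, 0.708, 0.0, 0.0]
force: [-0.7, 0.2, -3.2]
width: 0.686
grip_force: 30.0
```

```bash
python3 - <<'E'
from h import *
snap('wrist','2')
E
```

```text
(no output)
```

View pics/wrist2.png

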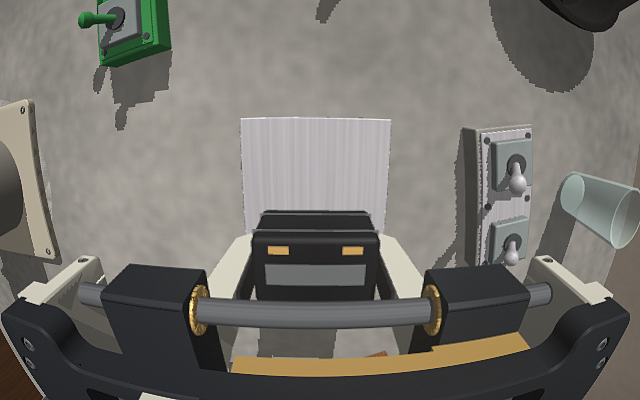

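The pack is gripped (top at about (315,265)) over the plate's centre, with plate edges at columns 240–390. Lowering it.

carry_out:
  series:
    - [0, 0, 25, 0, 0, 0, 0.2]
    - [0, 0, 50, 0, 0, 0, 0.2]
    - [0, 0, 75, 0, 0, 0, 0.2]
    - [0, 0, 90, 0, 0, 0, 0.2]
    - [0, 0, 98, 0, 0, 0, 0.2]
    - [0, 0, 101, 0, 0, 0, 0.2]
    - [0, 0, 103, 0, 0, 0, 0.2]
    - [0, 0, 104, 0, 0, 0, 0.2]
    - [0, 0, 104.5, 0, 0, 0, 0.2]
    - [0, 0, 105, 0, 0, 0, 0.2]

```text
t: 6.5
tool_pos: [462.1, -16.1, 15.5]
tool_rot: [0.707, 0.707, 0.0, 0.0]
force: [-5.4, 1.1, 10.6]
width: 0.688
grip_force: 30.0
```

carry_out:
  series:
    - [0, 0, 0, 0, 0, 0, -0.2]
    - [0, 0, 0, 0, 0, 0, -0.8]
    - [0, 0, 0, 0, 0, 0, -0.8]
    - [0, 0, -10, 0, 0, 0, -0.8]
    - [0, 0, -55, 0, 0, 0, -0.8]
    - [0, 0, -105, 0, 0, 0, -0.8]
    - [50, 0, -160, 0, 0, 0, -0.8]
    - [105, 0, -205, 0, 0, 0, -0.8]
    - [160, 0, -205, 0, 0, 0, -0.8]
    - [205, 0, -205, 0, 0, 0, -0.8]

```text
t: 7.75
tool_pos: [462.5, 191.1, 222.5]
tool_rot: [0.707, 0.707, 0.002, 0.001]
force: [0.4, -0.3, -0.5]
width: 0.9
grip_force: 0.0
```

```bash
python3 - <<'E'
from h import *
from rig import bot
import time
s=bot.state();print(s['joint_pos'],s['joint_velocities'].round(3),s['tool_pos'])
w=snap('wrist','3')
w=snap('wrist','3')
w=snap('wrist','3')
print(bot.state()['tool_pos'])
E
```

```text
[ 2.89273449e-01 -1.48007991e-01  1.75798895e+00  3.42740758e-05
  1.52723594e+00  2.89369246e-01] [ 0.858  0.421 -0.36  -0.005 -0.031  0.85 ] [462.49219389 191.08070832 222.47923034]
[461.38856177 191.25040073 220.48431329]
```

View pics/wrist3.png

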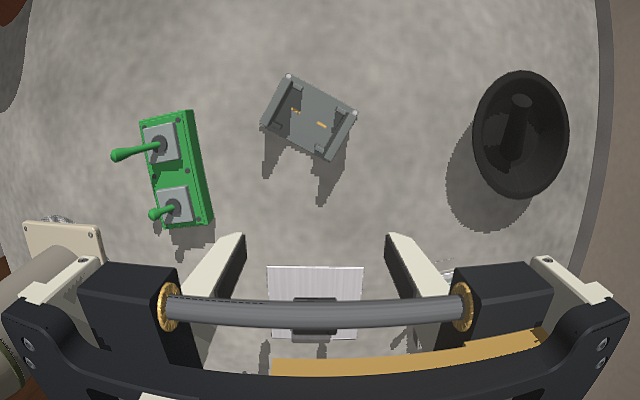

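The cradle is near (309,117), with its tall end walls at left (276,100) and right (341,135), so its x runs about -28°.

```bash
python3 - <<'E'
from h import *
w=load("wrist3")
big=cv2.resize(w["pixels"][65:170,250:370],None,fx=5,fy=5,interpolation=cv2.INTER_CUBIC)
cv2.imwrite("pics/c3.png",big[:,:,::-1])
hsv=cv2.cvtColor(w["pixels"],cv2.COLOR_RGB2HSV);H,S,V=cv2.split(hsv)
print(w["pixels"][[100,110,90,117],[275,341,330,309]])
rects(w,(S>90)&(H<30),6,amin=5,roi=(280,95,340,140),k=3)
E
```

```text
[[117 122 118]
 [119 123 121]
 [158 153 147]
 [119 122 121]]
16.0 (317, 121, 9, 7) [468.4 252.1] [ 3.3 11.5] 63.6 1.109
12.0 (291, 107, 9, 6) [436.4 269.5] [ 2.7 10.9] 59.6 1.041
```

View pics/c3.png

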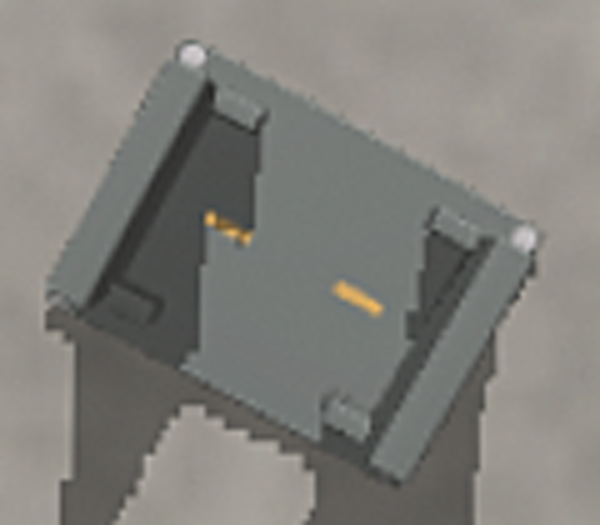

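```bash
python3 - <<'E'
from h import *
w=load("wrist3")
f=lambda P,z:cast(w,np.array(P)/5.-.4+[250,65],z,True)[:,:2]
L=f([(172,64),(212,82),(90,302),(52,290)],54);R=f([(490,240),(533,258),(403,482),(372,468)],54)
for q in(L,R): print(q.round(1).tolist(),np.linalg.norm(q-np.roll(q,-1,0),axis=1).round(1),q.mean(0).round(1))
# inner edges: gap & yaw
a=L[1]-L[2];b=R[0]-R[3];print(np.degrees([np.arctan2(*a[::-1]),np.arctan2(*b[::-1])])-90)
m=(L.mean(0)+R.mean(0))/2;d=R.mean(0)-L.mean(0);print("centre",m,np.linalg.norm(d),np.degrees(np.arctan2(d[1],d[0])))
# base outline at z=6
B=f([(200,50),(530,232)],6);print(B,np.degrees(np.arctan2(*(B[1]-B[0])[::-1])))
po=f([(240,108),(460,228),(348,414),(132,302)],26);print(po.round(1),po.mean(0))
s=load("side0")
hsv=cv2.cvtColor(s["pixels"],cv2.COLOR_RGB2HSV)
g=s["pixels"][125:180,255:315];cv2.imwrite("pics/c4.png",cv2.resize(g,None,fx=9,fy=9,interpolation=cv2.INTER_CUBIC)[:,:,::-1])
E
```

```text
[[427.7, 305.5], [436.1, 301.5], [409.7, 254.4], [401.4, 257.1]] [ 9.4 54.1  8.7 55.1] [418.7 279.6]
[[495.4, 267.8], [504.7, 264.2], [477.4, 214.8], [470.6, 217.8]] [10.  56.5  7.5 55.8] [487.  241.1]
[-29.32722832 -26.30116301]
centre [452.86947008 260.39086514] 78.40868472036279 -29.395365169909265
[[429.835071   313.29678353]
 [510.32107015 269.04261902]] -28.80361438907851
[[440.6 297.5]
 [491.3 269.9]
 [465.8 225.9]
 [415.4 252.4]] [453.27138964 261.4328854 ]
```

Centre (453,260.6), yaw -0.50, consistent across walls, posts and contacts. Going back to the pack with a quarter turn.

carry_out:
  series:
    - [-30, 0, 0, 0, 0, -0.175, -0.5]
    - [-60, 0, 0, 0, 0, -0.35, -0.5]
    - [-100, 0, 20, 0, 0, -0.525, -0.5]
    - [-140, 0, 40, 0, 0, -0.7, -0.5]
    - [-180, 0, 70, 0, 0, -0.875, -0.5]
    - [-205, 0, 100, 0, 0, -1.05, -0.5]
    - [-205, 0, 120, 0, 0, -1.225, -0.5]
    - [-205, 0, 120, 0, 0, -1.4, -0.5]
    - [-205, 0, 120, 0, 0, -1.571, -0.5]
    - [-205, 0, 120, 0, 0, -1.571, -0.5]

```text
t: 9.15
tool_pos: [461.5, -17.2, 99.8]
tool_rot: [0.001, 1.0, -0.0, -0.0]
force: [0.0, 0.4, 1.2]
width: 0.751
grip_force: 0.0
```

carry_out:
  series:
    - [0, 0, 20, 0, 0, 0, -0.5]
    - [0, 0, 40, 0, 0, 0, -0.5]
    - [0, 0, 60, 0, 0, 0, -0.5]
    - [0, 0, 75, 0, 0, 0, -0.5]
    - [0, 0, 82, 0, 0, 0, -0.5]
    - [0, 0, 83, 0, 0, 0, -0.5]
    - [0, 0, 83, 0, 0, 0, 0.8]
    - [0, 0, 83, 0, 0, 0, 0.8]
    - [0, 0, 83, 0, 0, 0, 0.8]
    - [0, 0, 83, 0, 0, 0, 0.8]
  force: 30

```text
t: 10.4
tool_pos: [462.0, -16.1, 17.0]
tool_rot: [-0.0, 1.0, -0.0, 0.0]
force: [-0.2, 0.5, 1.2]
width: 0.431
grip_force: 30.0
```

carry_out:
  series:
    - [0, 0, 0, 0, 0, 0, 0.8]
    - [0, 0, 0, 0, 0, 0, 0.8]
    - [0, 0, -2, 0, 0, 0, 0.8]
    - [0, 0, -10, 0, 0, 0, 0.8]
    - [0, 0, -30, 0, 0, 0, 0.8]
    - [0, 0, -55, 0, 0, 0, 0.8]
    - [0, 0, -80, 0, 0, 0, 0.8]
    - [0, 0, -100, 0, 0, 0, 0.8]
    - [0, 0, -103, 0, 0, 0, 0.8]
    - [0, 0, -103, 0, 0, 0, 0.8]

```text
t: 11.65
tool_pos: [461.5, -16.1, 119.2]
tool_rot: [-0.0, 1.0, -0.0, -0.0]
force: [0.1, 0.5, -2.1]
width: 0.426
grip_force: 30.0
```

carry_out:
  series:
    - [1, 30, 0, 0, 0, 0.1, 0.8]
    - [3, 75, 0, 0, 0, 0.2, 0.8]
    - [4, 120, 0, 0, 0, 0.3, 0.8]
    - [6, 165, 0, 0, 0, 0.4, 0.8]
    - [7, 210, 0, 0, 0, 0.499, 0.8]
    - [8, 245, 0, 0, 0, 0.499, 0.8]
    - [8.7, 268, 5, 0, 0, 0.499, 0.8]
    - [8.7, 276.7, 20, 0, 0, 0.499, 0.8]
    - [8.7, 276.7, 30, 0, 0, 0.499, 0.8]
    - [8.7, 276.7, 30, 0, 0, 0.499, 0.8]

```text
t: 12.9
tool_pos: [451.7, 259.1, 87.5]
tool_rot: [0.247, 0.969, -0.001, -0.001]
force: [-0.1, -0.9, -1.4]
width: 0.427
grip_force: 30.0
```

```bash
python3 - <<'E'
from h import *
w=snap('wrist','5');s=snap('side','5')
from rig import bot
print(bot.state()['tool_pos'],bot.state()['tool_pos'],Ro.from_quat(bot.state()['tool_rot']).as_matrix().round(3).tolist())
g=s["pixels"][90:190,220:350]
cv2.imwrite("pics/c5.png",np.vstack([cv2.resize(w["pixels"][100:340,160:480],(440,330)),cv2.resize(g,(351,270),interpolation=cv2.INTER_CUBIC)[:, :].repeat(1,0) if 0 else cv2.copyMakeBorder(cv2.resize(g,(351,270),interpolation=cv2.INTER_CUBIC),0,0,0,89,0)])[:,:,::-1])
E
```

```text
[452.97887647 259.62873004  89.34030151] [452.97887647 259.62873004  89.34030151] [[-0.878, 0.479, -0.001], [0.479, 0.878, -0.0], [0.0, -0.001, -1.0]]
```

View pics/c5.png

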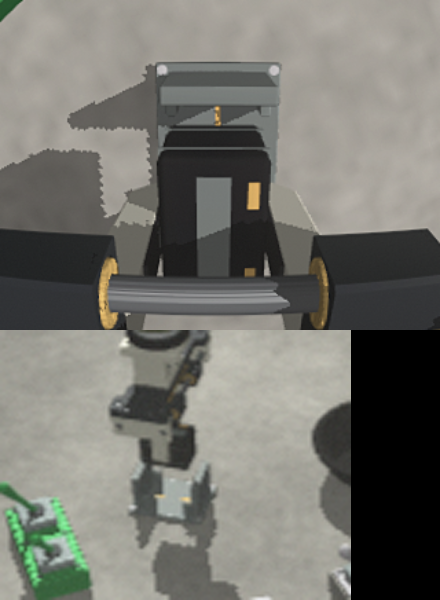

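The pack is well aligned above the cradle. The cradle seems 1–2 mm towards tool +y (bolts at crop columns 162 and 275, pack edges 160 and 270), so I'll check numerically.

```bash
python3 - <<'E'
from h import *
w=load("wrist5")
c0=np.array([453,260.6]);ax=np.array([-.878,.479]);ay=np.array([.479,.878])
def tf(P,z): q=cast(w,P,z,True)[:,:2]-c0; return np.c_[q@ax,q@ay].round(1)
g=w["pixels"];G=cv2.cvtColor(g,cv2.COLOR_RGB2GRAY).astype(float)
hsv=cv2.cvtColor(g,cv2.COLOR_RGB2HSV)
m=((G>165)&(hsv[:,:,1]<25)).astype(np.uint8);m[:140]=0;m[165:]=0;m[:,:265]=0;m[:,375:]=0
n,_,st,ce=cv2.connectedComponentsWithStats(m)
for i in range(1,n):
    if st[i,4]>8: print("bolt",st[i],ce[i].round(1),tf([ce[i]],8))
m=((hsv[:,:,1]>100)&(hsv[:,:,0]<30)).astype(np.uint8);m[195:]=0;m[:170]=0;m[:,:290]=0;m[:,350:]=0
ys,xs=np.nonzero(m);print("contact",tf([[xs.mean(),ys.mean()]],6))
for r in (158,163,168):
    e=np.nonzero(np.abs(np.diff(G[r,255:385]))>15)[0]+255.5;print(r,e,tf([[e[0],r],[e[-1],r]],54))
for r in (215,225,235):
    row=G[r,255:385];d=np.nonzero(row<45)[0]+255;print(r,d[0],d[-1],tf([[d[0]-.5,r],[d[-1]+.5,r]],120))
E
```

```text
bolt [335 143  13   2  14] [340.7 143.9] [[52.  17.8]]
bolt [274 144  12   1  12] [279.5 144. ] [[ 52. -31.]]
bolt [274 147   7   7  40] [277.2 150.2] [[ 47. -33.]]
bolt [356 148   7   7  40] [359.1 150.8] [[46.6 32.8]]
contact [[18.2 -0.1]]
158 [264.5 265.5 272.5 357.5 362.5] [[ 48.6 -35.7]
 [ 48.6  28.7]]
163 [256.5 276.5 362.5] [[ 45.3 -41.3]
 [ 45.3  28.8]]
168 [273.5 275.5 276.5] [[ 41.8 -29.9]
 [ 41.8 -27.9]]
215 275 354 [[ 33.3 -21. ]
 [ 33.3  16. ]]
225 274 355 [[ 28.3 -21.7]
 [ 28.3  16.6]]
235 275 354 [[ 23.1 -21.5]
 [ 23.2  16.4]]
```

```bash
python3 - <<'E'
from h import *
from rig import bot
T=[]
Rt=None
ax=np.array([-.878,.479,0]);ay=np.array([.479,.878,0])
for i in range(6):
    w=bot.camera('wrist');s=bot.state();R=np.array(w["R"]);o=-R.T@np.array(w["t"])
    d=o-[453,260.6,89.6]; e=s['tool_pos']-[453,260.6,89.6]
    print(np.round([d@ax,d@ay,o[2]],2),"state",np.round([e@ax,e@ay,e[2]],2),"opt axis y",round(R[2]@ay,4),"img x",np.round([R[0]@ax,R[0]@ay,R[0][2]],4))
pickle.dump(w,open("pics/wrist6.pkl","wb"))
for k in ("wrist1","wrist3"):
    w=load(k);R=np.array(w["R"]);print(k,(-R.T@np.array(w["t"])).round(2),R.round(4)[0],R[2].round(4))
E
```

```text
[ 82.21  -1.14 255.22] state [-0.67 -0.43  0.28] opt axis y -0.001 img x [-7.0000e-04  1.0002e+00 -9.0000e-04]
[ 82.11  -0.88 255.69] state [-0.71 -0.2   0.55] opt axis y -0.0003 img x [-7.0000e-04  1.0002e+00 -1.0000e-04]
[ 82.1   -0.71 255.95] state [-0.7  -0.01  0.67] opt axis y 0.0002 img x [-6.0000e-04  1.0002e+00  4.0000e-04]
[ 82.15  -0.59 256.07] state [-0.61  0.06  0.69] opt axis y 0.0005 img x [-4.0000e-04  1.0002e+00  7.0000e-04]
[ 82.23  -0.53 256.09] state [-0.49  0.12  0.65] opt axis y 0.0006 img x [-2.0000e-04  1.0002e+00  7.0000e-04]
[ 82.33  -0.49 256.04] state [-0.39  0.12  0.56] opt axis y 0.0006 img x [-1.0000e-04  1.0002e+00  7.0000e-04]
wrist1 [ 499.56 -256.65  384.56] [1.     0.0018 0.0011] [ 0.0016 -0.2931 -0.9561]
wrist3 [459.66 275.06 387.08] [1.     0.0048 0.0025] [ 0.0038 -0.2912 -0.9567]
```

```bash
python3 - <<'E'
from h import *
w=load("wrist6")
c0=np.array([453,260.6]);ax=np.array([-.878,.479]);ay=np.array([.479,.878])
def tf(P,z): q=cast(w,P,z,True)[:,:2]-c0; return np.c_[q@ax,q@ay].round(1)
g=w["pixels"];G=cv2.cvtColor(g,cv2.COLOR_RGB2GRAY).astype(float)
hsv=cv2.cvtColor(g,cv2.COLOR_RGB2HSV)
m=((G>165)&(hsv[:,:,1]<25)).astype(np.uint8);m[:146]=0;m[158:]=0;m[:,:265]=0;m[:,375:]=0
n,_,st,ce=cv2.connectedComponentsWithStats(m)
for i in range(1,n):
    if st[i,4]>8: print("bolt",st[i],ce[i].round(1),tf([ce[i]],8))
m=((hsv[:,:,1]>100)&(hsv[:,:,0]<30)).astype(np.uint8);m[195:]=0;m[:170]=0;m[:,:290]=0;m[:,350:]=0
ys,xs=np.nonzero(m);print("contact",xs.mean(),tf([[xs.mean(),ys.mean()]],6))
for r in (215,235):
    row=G[r,255:385];d=np.nonzero(row<45)[0]+255;print(r,d[0],d[-1],tf([[d[0]-.5,r],[d[-1]+.5,r]],121))
E
```

```text
bolt [272 146   7   6  38] [275.  148.5] [[ 47.  -32.7]]
bolt [353 146   7   7  37] [355.9 148.9] [[46.6 32.9]]
contact 315.17391304347825 [[18.6 -0.1]]
215 275 354 [[ 31.9 -19.3]
 [ 31.9  18.1]]
235 275 354 [[ 21.6 -19.8]
 [ 21.6  18.6]]
```

Settled, the pack and cradle agree within 0.6 mm. Lowering gently.

carry_out:
  series:
    - [0, 0, 8, 0, 0, 0, 0.8]
    - [0, 0, 15, 0, 0, 0, 0.8]
    - [0, 0, 20, 0, 0, 0, 0.8]
    - [0, 0, 26, 0, 0, 0, 0.8]
    - [0, 0, 32, 0, 0, 0, 0.8]
    - [0, 0, 38, 0, 0, 0, 0.8]
    - [0, 0, 44, 0, 0, 0, 0.8]
    - [0, 0, 49, 0, 0, 0, 0.8]
    - [0, 0, 53, 0, 0, 0, 0.8]
    - [0, 0, 56, 0, 0, 0, 0.8]

```text
t: 14.55
tool_pos: [453.0, 260.6, 33.4]
tool_rot: [0.247, 0.969, -0.0, -0.0]
force: [0.4, 0.3, -1.4]
width: 0.431
grip_force: 30.0
```

carry_out:
  series:
    - [0, 0, 3, 0, 0, 0, 0.8]
    - [0, 0, 6, 0, 0, 0, 0.8]
    - [0, 0, 9, 0, 0, 0, 0.8]
    - [0, 0, 11, 0, 0, 0, 0.8]
    - [0, 0, 12.5, 0, 0, 0, 0.8]
    - [0, 0, 13.5, 0, 0, 0, 0.8]
    - [0, 0, 14.2, 0, 0, 0, 0.8]
    - [0, 0, 14.7, 0, 0, 0, 0.8]
    - [0, 0, 15, 0, 0, 0, 0.8]
    - [0, 0, 15, 0, 0, 0, 0.8]

```text
t: 15.8
tool_pos: [453.0, 260.6, 19.0]
tool_rot: [0.247, 0.969, -0.0, -0.0]
force: [-2.3, -1.8, 4.4]
width: 0.434
grip_force: 30.0
```

carry_out:
  series:
    - [0, 0, 0.5, 0, 0, 0, 0.8]
    - [0, 0, 0.5, 0, 0, 0, 0.8]
    - [0, 0, 0, 0, 0, 0, 0.05]
    - [0, 0, 0, 0, 0, 0, -0.1]
    - [0, 0, 0, 0, 0, 0, -0.3]
    - [0, 0, 0, 0, 0, 0, -0.3]
    - [0, 0, -15, 0, 0, 0, -0.3]
    - [0, 0, -45, 0, 0, 0, -0.3]
    - [0, 0, -95, 0, 0, 0, -0.3]
    - [0, 0, -140, 0, 0, 0, -0.3]

```text
t: 17.05
tool_pos: [453.1, 260.7, 161.4]
tool_rot: [0.247, 0.969, 0.0, 0.001]
force: [0.4, 0.5, 0.3]
width: 0.649
grip_force: 0.0
```

```bash
python3 - <<'E'
from h import *
from rig import bot
for i in range(3): s=snap('side','7');
w=snap('wrist','7')
g=cv2.resize(s["pixels"][120:180,250:320],(420,360),interpolation=cv2.INTER_CUBIC)
h=cv2.resize(w["pixels"][90:320,200:430],(360,360))
cv2.imwrite("pics/c7.png",np.hstack([g,h])[:,:,::-1])
print(bot.state()['tool_pos'],bot.state()['force'])
E
```

```text
[453.99194634 261.04742555 160.68143413] [ 0.16682858 -0.77466699 -0.92813993]
```

View pics/c7.png

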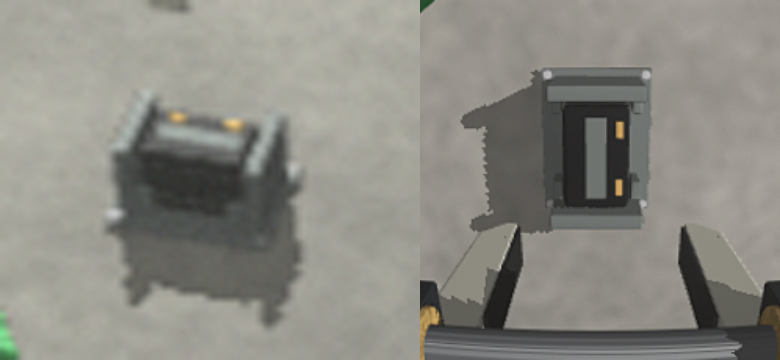

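The pack sits home in the cradle, its top below the end walls. That was my tenth picture, so from here I work with numbers only. Measuring the switch.

```bash
python3 - <<'E'
from h import *
w=load("wrist0")
print(cast(w,[(325,130),(381,126),(390,238),(341,247)],30,True).round(1)[:,:2].tolist())
print("screws",cast(w,[(331,140),(374,133),(340,194),(381,187)],32,True).round(1)[:,:2].tolist())
print("hinge?",cast(w,[(357,160),(366,224)],47,True).round(1)[:,:2].tolist(),"tip",cast(w,[(330,173)],98,True).round(1), cast(w,[(355,235)],75,True).round(1))
print("tumbler base",cast(w,[(453,184)],0,True).round())
g=w["pixels"];G=cv2.cvtColor(g,cv2.COLOR_RGB2GRAY)
# bluish grey blocks and dark screws
d=(g[:,:,1].astype(int)-g[:,:,0]);m=((d>4)&(G>90)).astype(np.uint8)
m[:115]=0;m[255:]=0;m[:,:315]=0;m[:,400:]=0
rects(w,m,46,amin=200)
m=(G<75).astype(np.uint8);m[:120]=0;m[245:]=0;m[:,:325]=0;m[:,395:]=0
n,_,st,ce=cv2.connectedComponentsWithStats(m)
for i in range(1,n):
    if st[i,4]>4: print(st[i].tolist(),ce[i].round(1),cast(w,[ce[i]],33,True).round(1)[0,:2])
E
```

```text
[[610.0, 53.0], [674.5, 58.8], [694.5, -81.5], [631.6, -93.1]]
screws [[616.8, 41.8], [666.1, 50.6], [628.2, -22.3], [677.4, -13.5]]
hinge? [[645.1, 21.5], [658.9, -54.8]] tip [[612.8  17.9  98. ]] [[642.4 -56.3  75. ]]
tumbler base [[788. -17.   0.]]
736.0 (346, 202, 39, 40) [658.3 -53.4] [42.  47.5] 9.5 0.167
851.0 (336, 136, 42, 43) [645.3  24.1] [42.2 45.5] 9.4 0.165
[372, 131, 5, 5, 18] [373.9 133.3] [665.9  50.4]
[329, 138, 4, 4, 14] [330.7 139.5] [616.4  42.5]
[335, 143, 1, 6, 6] [335.  145.5] [621.3  35.6]
[349, 150, 18, 19, 122] [359.2 157.5] [649.6  21.9]
[325, 157, 1, 5, 5] [325. 159.] [610.1  19.9]
[349, 163, 8, 6, 23] [353.9 166.1] [643.7  11.7]
[379, 185, 4, 4, 14] [380.7 186.5] [676.8 -12.6]
[330, 187, 1, 5, 5] [330. 189.] [616.2 -15.9]
[337, 190, 6, 6, 27] [339.6 192.9] [627.6 -20.6]
[334, 208, 2, 7, 8] [334.1 211. ] [621.6 -43.3]
[345, 209, 1, 5, 5] [345. 211.] [634.7 -43.4]
[346, 216, 1, 6, 6] [346.  218.5] [636.3 -53.1]
[356, 217, 19, 17, 151] [366.6 224.1] [662.1 -60.7]
[335, 218, 1, 5, 5] [335. 220.] [622.9 -55. ]
[340, 229, 1, 5, 5] [340. 231.] [629.4 -69.6]
[366, 235, 5, 1, 5] [368. 235.] [664.8 -75.4]
[386, 234, 2, 3, 6] [386.5 235. ] [688.7 -75.8]
[392, 235, 3, 10, 23] [393.3 239.9] [698.3 -82.8]
[345, 239, 6, 6, 25] [347.6 241.4] [639.3 -83.9]
```

Switch yaw is 0.167 and the long hinge is at (645.5, 22.5). Block spacing is 78.6 (80 expected) and the tip is consistent. Moving behind the long lever with the fingers shut.

carry_out:
  series:
    - [-20, -13, 0, 0, 0, -0.1, 0.5]
    - [-55, -37, 0, 0, 0, -0.2, 1]
    - [-95, -64, 0, 0, 0, -0.3, 1]
    - [-135, -91, 0, 0, 0, -0.4, 1]
    - [-175, -118, 0, 0, 0, -0.5, 1]
    - [-210, -142, 0, 0, 0, -0.6, 1]
    - [-228, -154, 0, 0, 0, -0.666, 1]
    - [-232, -157, 0, 0, 0, -0.666, 1]
    - [-232, -157, 0, 0, 0, -0.666, 1]
    - [-232, -157, 0, 0, 0, -0.666, 1]

```text
t: 18.5
tool_pos: [581.0, 12.8, 158.2]
tool_rot: [-0.084, 0.996, 0.0, -0.0]
force: [-0.1, 0.1, 0.2]
width: 0.005
grip_force: 0.0
```

carry_out:
  series:
    - [0, 0, 15, 0, 0, 0, 1]
    - [0, 0, 35, 0, 0, 0, 1]
    - [0, 0, 55, 0, 0, 0, 1]
    - [0, 0, 72, 0, 0, 0, 1]
    - [0, 0, 79, 0, 0, 0, 1]
    - [0, 0, 80, 0, 0, 0, 1]
    - [0, 0, 80, 0, 0, 0, 1]
    - [0, 0, 80, 0, 0, 0, 1]
    - [0, 0, 80, 0, 0, 0, 1]
    - [0, 0, 80, 0, 0, 0, 1]

```text
t: 19.75
tool_pos: [581.8, 11.7, 78.9]
tool_rot: [-0.084, 0.997, -0.0, 0.0]
force: [0.7, 0.6, -0.0]
width: 0.008
grip_force: 0.0
```

```bash
python3 - <<'E'
from h import *
from rig import bot
w=snap('wrist','8');s=snap('side','8');c=snap('scene','8')
st=bot.state();print(st['tool_pos'],st['joint_pos'].round(2),Ro.from_quat(st['tool_rot']).as_matrix().round(3)[:2].tolist())
E
```

```text
[581.67157374  11.74627152  78.72797887] [-0.07  0.19  1.68  0.    1.27 -1.81] [[-0.986, -0.166, 0.0], [-0.166, 0.986, 0.0]]
```

carry_out:
  series:
    - [-7, 0, 0, 0, 0, 0, 1]
    - [-15, 0, 0, 0, 0, 0, 1]
    - [-23, 0, 0, 0, 0, 0, 1]
    - [-31, 0, 0, 0, 0, 0, 1]
    - [-39, 0, 0, 0, 0, 0, 1]
    - [-47, 0, 0, 0, 0, 0, 1]
    - [-55, 0, 0, 0, 0, 0, 1]
    - [-62, 0, 0, 0, 0, 0, 1]
    - [-68, 0, 0, 0, 0, 0, 1]
    - [-71, 0, 0, 0, 0, 0, 1]

```text
t: 21.15
tool_pos: [652.0, 23.6, 78.6]
tool_rot: [-0.084, 0.997, -0.0, 0.0]
force: [0.1, -0.1, -0.1]
width: 0.005
grip_force: 0.0
```

carry_out:
  series:
    - [20, 0, 0, 0, 0, 0, 1]
    - [45, 0, 0, 0, 0, 0, 1]
    - [75, 0, 0, 0, 0, 0, 1]
    - [90, 0, -30, 0, 0, 0, 1]
    - [100, 0, -70, 0, 0, 0, 1]
    - [110, 0, -110, 0, 0, 0, 1]
    - [140, 0, -140, 0, 0, 0, 1]
    - [170, 0, -140, 0, 0, 0, 1]
    - [180, 0, -140, 0, 0, 0, 1]
    - [180, 0, -140, 0, 0, 0, 1]

```text
t: 22.4
tool_pos: [474.0, -6.5, 218.5]
tool_rot: [-0.083, 0.997, 0.0, 0.0]
force: [0.2, 0.5, -1.1]
width: 0.008
grip_force: 0.0
```

```bash
python3 - <<'E'
from h import *
for i in range(3): s=snap('side','9')
c=snap('scene','9')
h=np.array([645.5,22.5,45]);u=np.array([.986,.166,0])
tips={"off":h-36.7*u+[0,0,53.6],"on":h+36.7*u+[0,0,53.6],"on_mid":h+20*u+[0,0,29],"off_mid":h-20*u+[0,0,29]}
for n,a,b in(("side",load("side0"),s),("scene",load("scene0"),c)):
    for k,P in tips.items():
        q=np.array(a["R"])@P+a["t"];uv=(q[:2]/q[2]*a["fx"]+[a["cx"],a["cy"]]).round().astype(int)
        x,y=uv;D=lambda i:cv2.cvtColor(i["pixels"],cv2.COLOR_RGB2GRAY)[y-2:y+3,x-2:x+3].mean().round()
        print(n,k,uv,"before",D(a),"after",D(b))
    d=cv2.absdiff(a["pixels"],b["pixels"]).max(2)>40
    if n=="side":
        ys,xs=np.nonzero(d[165:220,335:385]);print("changed px",len(xs),xs.min()+335,xs.max()+335,ys.min()+165,ys.max()+165)
        for y in range(170,200): print(y,"".join("#" if v>175 else "+" if v>140 else "." for v in cv2.cvtColor(b["pixels"],cv2.COLOR_RGB2GRAY)[y,340:385]),"".join("#" if v>175 else "+" if v>140 else "." for v in cv2.cvtColor(a["pixels"],cv2.COLOR_RGB2GRAY)[y,340:385]))
E
```

```text
side off [346 171] before 152.0 after 160.0
side on [367 164] before 89.0 after 114.0
side on_mid [362 171] before 147.0 after 129.0
side off_mid [351 175] before 129.0 after 163.0
changed px 88 346 371 165 219
170 +++++++++++++++++++++....++++++++++++++++++++ ++++++###++++++++++++++++++++++++++++++++++++
171 +++++++++++++++++++++....++++++++++++++++++++ +++++++++.+++++++++++++++++++++++++++++++++++
172 ++++++++++++++++++++....+++++++++++++++++++++ +++++......++++++++++++++++++++++++++++++++++
173 ++++++++++++++++++++...++++++++++++++++++++++ ++++++......+++++++++++++++++++++++++++++++++
174 +++++++++++++++++++...+++++++++++++++++++++++ +++++++.....+++++++++++++++++++++++++++++++++
175 ++++++++++++++++++..+++++++++++++++++++++++++ ++++++++.....+++++++##+++++++++++++++++++++++
176 ++++++++++++++++++..+#+++++++++++++++++++++++ ++++++++++....++++++##+++++++++++++++++++++++
177 ++++++++++++++.....++#+++++++++++++++++++++++ ++++++++++++.......++#+++++++++++++++++++++++
178 ++++###++#+++......+++#++++++++++++++++++++++ ++++###++#+++......++##++++++++++++++++++++++
179 +++##+...++++.......+
[... 1475 characters left out ...]
......###++++........+++##+++++++++
195 ++++.........+####+.++++........++##+++++++++ ++++...........###+.++++........++##+++++++++
196 +++++..........####..++++.......+++##++++++++ +++++..........####..++++.......+++##++++++++
197 ++++++..........###+..++........+++++++++++++ ++++++..........###+..++........+++++++++++++
198 ++++++..........+##+..+++.......+++++##++++++ ++++++..........+##+..+++......++++++##++++++
199 +++++++..........+#+...++....++++++..+#++++++ +++++++..........+#+...++....++++++..+#++++++
scene off [369 195] before 126.0 after 138.0
scene on [386 208] before 140.0 after 135.0
scene on_mid [382 209] before 138.0 after 96.0
scene off_mid [372 202] before 123.0 after 133.0
```

The long lever now lies on the predicted on line (side (363,170)), and the short lever's pixels are unchanged. The arm is clear, so I'm handing in.

```bash
python3 -c "
from rig import bot
print(bot.hand_in())"
```

```text
the job is handed in; nothing more can be done
None
```

I handed the job in at about 23 s: the pack was regripped on the plate and lowered home in the cradle, then the long lever was thrown to on; camera checks confirmed both and showed the short lever unmoved.

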